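# Packing the shoe brushes into the brush box

### The arm

A 6-joint arm with a two-finger parallel gripper is mounted at the origin on the work surface. World frame = base frame: x ahead of the robot, y to its left, z up, the work surface at z = 0. Lengths are in m, angles in rad, forces in N, time in s.
With the tool pointing down it reaches from about 0.35 to 0.925 m from the base axis. Payload 6.4 kg.
Tool frame: the origin (TCP) lies on the centre line of the jaws, within the pads' length; the fingertips stand 14 mm ahead of it and the grasp point (between the pads) lies 5 mm behind it; z points along the fingers, y is the line along which they close (so a half turn about z gives the same grasp; the last joint's range is limited). The gripper opens to 94 mm and grips with 3 to 60 N. Pads are 16 mm wide; open, the fingers measure 119 mm over their backs; the gripper's body (75 mm by 177 mm) begins 78 mm behind the grasp point.
Start: joints at [-1.276, 0.245, 1.558, -0, 1.339, -0.174], TCP at [0.294, -0.58, 0.219] pointing down, gripper open.
Joint ranges: [-3.13, 3.13], [-1.02, 2.26], [0.13, 2.54], [-0.95, 4.09], [0.21, 2.88], [-2.74, 2.74]. Speed limits (rad/s): [2.57, 2.57, 3.14, 3.14, 3.14, 3.14].

### API

Orientations are given as a rotation vector (axis times angle).
In Python, from station import read_state, snapshot, close_job gives the robot as it stands.
- The arm moves only by the tool jog_arm, never from a script. Its arguments are lists of equal length, an entry for each row: "grip": the closure, from -1 (fully open) to 1 (shut); "delta_pos": the shift along the tool's x, y, z in units of 20 cm (1.0 is 20 cm), a list of three; "twist": the turn about the tool's z in units of pi/2 rad (1.0 is pi/2 rad). A call has 1 to 5 rows; each row is the pose to reach, as a shift and turn from the pose commanded when the call began, along the tool's axes at that moment; what a row does not reach only later rows make up. A row lasts 1/8 s, in which the tool goes at most 62.5 mm and 10.7 degrees, less where a joint would pass 70% of its speed; a pose out of reach is approached as far as the arm can. A call with a number of a shift or a turn outside -1 to 1 is refused whole. A call with a gripper value outside its range is refused whole. The fingers move at their own pace and stop on an object; the grip force is fixed at half the most. Time passes only in rows, so rows that repeat a pose let the fingers close. It gives the time, the measured TCP pose, the force, the opening and the grip force at its end, in the units of the state.
- read_state(): the state, without advancing time (a new reading comes with each control period).
- snapshot(name): name is "side" or "top"; returns a dict with "pixels" (480x640x3 uint8, red, green, blue), "range_z" (480x640 float32, m along the optical axis (not along the pixel's ray), 0 where there is no reading), "intrinsics" (3x3 intrinsics, pixels), "pose" (4x4, takes a point from camera to world coordinates). Camera axes: x right, y up, looking along -z (the intrinsics and any distortion apply to the point x, -y, -z); pixel columns grow to the right and rows downward; lengths in m; the calibration is good to about 2 mm. A picture is of the moment at which its call begins.
- close_job(): hands the job in; it is judged then, once.
The state is a dict: "time": time; "qpos": joint angles; "qvel": joint speeds; "tau": joint torques, N m; "tcp_pos": TCP position; "orientation": TCP orientation; "contact_force": force on the tool from outside, world axes, zero at the start; "moment": the same for the moment, N m; "opening": finger opening in m; "gripper_force": force on a finger pad.
Only numpy, scipy, OpenCV 4.12 (cv2) and the standard library are available. Lean on these libraries where they do the work, as an engineer would, in place of code of your own. Each camera call takes 0.05 s, during which the arm holds its last target. There are 200 camera calls.

### The job

Lift the cover off the wooden brush box by its knob and set it upright on the cork mat. Put every brush that lies about into the box, bristles down and lengthwise beside one another, the first pushed square and flush into the corner of the fence (its end against the end fence, its side against the side fence) and each next one flush against its neighbour and the end fence. When all are in, put the cover back over them so that it sits fully down on the board, and do not knock over the bottle or the mug.

Things in the scene. Friction and masses are not known exactly. Their poses are not given: they have to be found in the camera images.
- board: floor of the wooden brush box, fixed, 180 (x) x 200 (y) x 12 mm. Origin: centre of underside; x away from the robot at yaw 0, y left. L-shaped fence on it, 10 mm thick, 32 mm high above its top: end fence along y, inner face at board x = +50 mm (y -68 to +68); side fence along x, inner face at board y = +58 mm (x -60 to +50). Open on the other two sides
- corner (a point): inner corner of the fence on the board's top face (board x +50, y +58, z 12 mm), axes as the board's. Brushes go lengthwise along x; their origins, flush: first, against the side fence, at (-55, -21) mm, second at (-55, -63), third at (-55, -105)
- seat (a point): where the cover's origin is when the box is shut (board x 0, y 0, z 12 mm), axes as the board's
- cover: loose cover of the brush box, a wooden box open below, outside 148 (x) x 164 (y) x 76 mm high, walls 5, roof 6 mm, 350 g. Origin: centre of underside. Knob on the roof's centre: a bar 50 mm long (x), 22 mm wide, z 76 to 106, grasped across y. At first it stands shut on the board round the fence; shut, its x is along the board's (either way), with 9 mm play to fence and a flush row of three
- mat: fixed cork mat on the table, to the right, 180 (x) x 200 (y) x 3 mm; origin: centre of its underside
- brush1: loose wooden shoe brush, bristles down, one of two or three alike, 160 g. Origin: centre of underside; x along it, y across, z up. Bristle block 102 x 34 mm, z 0 to 17; wooden back 110 x 42 mm, z 16 to 36, overhanging the bristles 4 mm all round; on top, centred, a straight grip ridge 80 mm long (x), 20 mm wide (y), z 36 to 58, to grasp across y
- brush2: loose wooden shoe brush, bristles down, one of two or three alike, 160 g. Origin: centre of underside; x along it, y across, z up. Bristle block 102 x 34 mm, z 0 to 17; wooden back 110 x 42 mm, z 16 to 36, overhanging the bristles 4 mm all round; on top, centred, a straight grip ridge 80 mm long (x), 20 mm wide (y), z 36 to 58, to grasp across y
- brush3: loose wooden shoe brush, bristles down, one of two or three alike, 160 g. Origin: centre of underside; x along it, y across, z up. Bristle block 102 x 34 mm, z 0 to 17; wooden back 110 x 42 mm, z 16 to 36, overhanging the bristles 4 mm all round; on top, centred, a straight grip ridge 80 mm long (x), 20 mm wide (y), z 36 to 58, to grasp across y
- polish: standing bottle of polish, a bystander (a flat tin, 26 mm high, and a shoe tree, 46 mm high, also lie near the robot), 48 mm across, 120 mm tall, origin under its centre
- mug: standing mug, a bystander; beyond it an upturned green basin (390 mm across, 110 high) carries a shoe last, tin and horn up to 0.20 m high. The mug is 80 mm across plus a handle at its +y, 85 mm tall, origin under its centre
Things that resemble listed ones, but are neither listed nor needed, are in the scene too. Leave any green look-alike of the brush1 alone. There is more than one size of the cover; the one meant has the size given above.

How it is judged:
On the way, in this order (a step that is already met when the one before it is completed fails the run):
1. the cover stands upright on the cork mat, let go (horizontal distance between cover and mat below 0.06 m and height (world z) of cover below 0.01 m and angle between cover's own z axis and vertical below 0.06 rad and linear speed of cover below 0.02 m/s and contact force between the fingers and cover below 0.2 N), for 0.2 s.
2. all the brushes lie flush in the row in the fence corner (x of brush1 in the frame of corner between -0.058 and -0.053 m and angle between the x axis of each of brush1, brush2, brush3 and the x axis of board, either way round below 0.035 rad and angle between each of brush1, brush2, brush3's own z axis and vertical below 0.06 rad and z of each of brush1, brush2, brush3 in the frame of corner below 0.004 m and linear speed of each of brush1, brush2, brush3 below 0.02 m/s and (y of brush1 in the frame of corner between -0.024 and -0.018 m or y of brush1 in the frame of corner between -0.0675 and -0.06 m or y of brush1 in the frame of corner between -0.111 and -0.102 m) and x of brush2 in the frame of corner between -0.058 and -0.053 m and (y of brush2 in the frame of corner between -0.024 and -0.018 m or y of brush2 in the frame of corner between -0.0675 and -0.06 m or y of brush2 in the frame of corner between -0.111 and -0.102 m) and x of brush3 in the frame of corner between -0.058 and -0.053 m and (y of brush3 in the frame of corner between -0.024 and -0.018 m or y of brush3 in the frame of corner between -0.0675 and -0.06 m or y of brush3 in the frame of corner between -0.111 and -0.102 m) and (y of brush1 in the frame of corner between -0.024 and -0.018 m or y of brush2 in the frame of corner between -0.024 and -0.018 m or y of brush3 in the frame of corner between -0.024 and -0.018 m) and (y of brush1 in the frame of corner between -0.0675 and -0.06 m or y of brush2 in the frame of corner between -0.0675 and -0.06 m or y of brush3 in the frame of corner between -0.0675 and -0.06 m)), for 0.2 s.
At the end, for the whole second after the job is handed in: Each brush stands on the board, square within 2 degrees, its end within 3 mm of the end fence, in a gapless row from the side fence (first within 3 mm of its place, second 4.5, third 6); the cover sits round them fully down (height within 3 mm, centre 15 mm), at rest (all of step 2 and horizontal distance between cover and seat below 0.015 m and z of cover in the frame of seat below 0.003 m and angle between cover's own z axis and vertical below 0.04 rad and angle between the x axis of cover and the x axis of board, either way round below 0.12 rad and linear speed of cover below 0.02 m/s); the robot touches nothing.
It fails at once if the bottle or the mug is knocked over (angle between any of polish, mug's own z axis and vertical above 0.5 rad).
Of brush1, brush2, brush3 only 2 to 3 are there at a start; the rules pass over those that are not, and their reading is None.
At some moment in a run one of brush1, brush2, brush3 may be knocked a few centimetres aside while the robot is not near it.
It also fails if it takes over 210 s, if anything falls off the work surface, if the arm or the gripper's body presses on something with over 40 N, if the wrist force passes 120 N, or if a joint passes its speed limit or range.

## Working session

There is one attempt and no reset: what is moved stays moved. The work goes in short steps, Python scripts to look and compute and a tool call to move; the robot and the scene stay as the last step left them, time stands still between calls to the robot, and variables do not carry over. Pictures are saved under pics/ and viewed, at most 14 in all, crops included, and the job is handed in when it is done.

Besides the shell and the picture viewer there is one more tool, called after "Emit:" by a JSON object that holds its "api" and its "payload". jog_arm: Moves the arm, as the interface text tells. Its arguments: {"type":"object","properties":{"grip":{"type":"array","items":{"type":"number"}},"delta_pos":{"type":"array","items":{"type":"array","items":{"type":"number","minimum":-1,"maximum":1}}},"twist":{"type":"array","items":{"type":"number","minimum":-1,"maximum":1}}},"required":["grip","delta_pos","twist"]}

```bash
ls; mkdir -p pics
python3 - <<'E'
from station import *
import cv2,numpy as np
print(read_state())
for n in("top","side"):
    s=snapshot(n);cv2.imwrite(f"pics/{n}0.png",s["pixels"][:,:,::-1]);print(n,s["intrinsics"],s["pose"],s.keys())
    np.savez(f"{n}0.npz",**{k:v for k,v in s.items()})
E
```

```text
pics
{'time': 0.0, 'qpos': array([-1.27607440e+00,  2.45813207e-01,  1.55900884e+00, -4.14378221e-05,
        1.33867286e+00, -1.74079532e-01]), 'qvel': array([-0.0009451 ,  0.00146445, -0.00115037, -0.00310285,  0.00094524,
        0.00055467]), 'tau': array([ 8.73955178e-04, -4.15833771e+01, -3.14599586e+01,  6.85048127e-02,
        3.31662758e-02, -1.32432215e-04]), 'tcp_pos': array([ 0.29351995, -0.57931207,  0.21834866]), 'orientation': array([-3.05383372e+00, -7.29240927e-01,  2.43202078e-04]), 'contact_force': array([-0.49367577,  0.3731481 ,  0.09121469]), 'moment': array([0.01505834, 0.02870546, 0.00539111]), 'gripper_force': 0.0, 'opening': 0.09402258678722572}
top [[542.67890942   0.         311.49620878]
 [  0.         542.67890942 231.05411077]
 [  0.           0.           1.        ]] [[ 0.02366742  0.98380709 -0.17766106  0.22030403]
 [-0.99952961  0.02675335  0.01499401  0.01223973]
 [ 0.01950424  0.17722262  0.9839775   1.4104958 ]
 [ 0.          0.          0.          1.        ]] dict_keys(['pixels', 'range_z', 'intrinsics', 'pose'])
side [[464.83096271   0.         309.21037419]
 [  0.         464.83096271 244.89011368]
 [  0.           0.           1.        ]] [[-0.72160421  0.44996925 -0.52613215 -0.12605637]
 [-0.69200078 -0.49136328  0.52886392  0.6222903 ]
 [-0.02054952  0.74571429  0.66594889  0.8406187 ]
 [ 0.          0.          0.          1.        ]] dict_keys(['pixels', 'range_z', 'intrinsics', 'pose'])
```

View pics/top0.png

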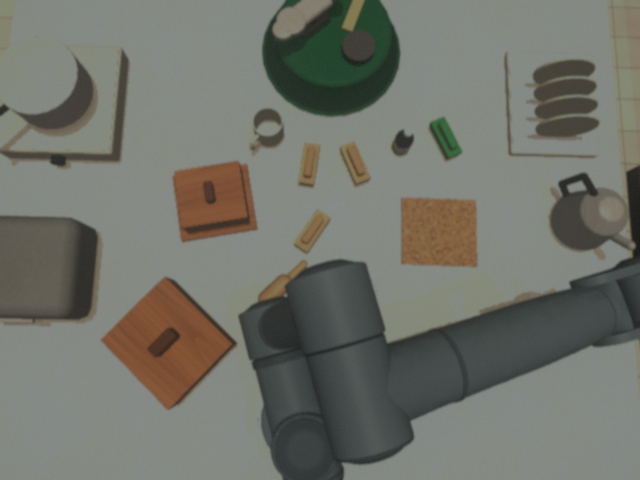

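View pics/side0.png

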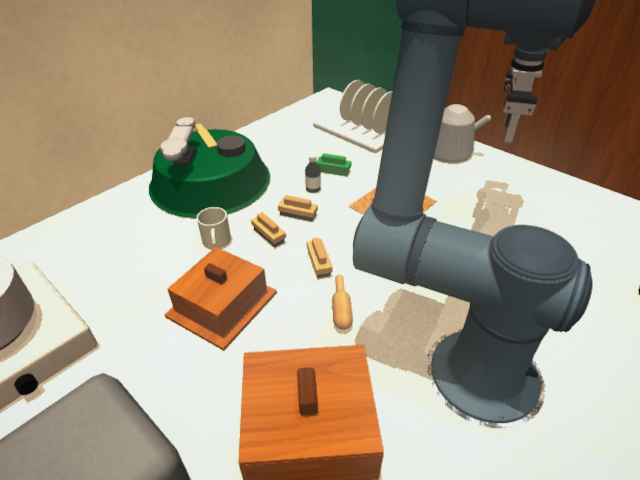

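The top view shows three tan brushes at (310,165), (355,163) and (312,230), with a green look-alike at (446,138). There are two covers. One stands on a board at (213,197), and a bigger one stands on the table at (170,342). The mat is at (439,231), the bottle at (403,141) and the mug at (268,128). The side view agrees. The cover I want should be the one on the board, so I'll measure both.

```bash
cat > h.py <<'E'
from station import *
import cv2, numpy as np
def cloud(s):
    K,T,d=s["intrinsics"],s["pose"],s["range_z"]
    v,u=np.mgrid[:d.shape[0],:d.shape[1]]
    P=np.stack([(u-K[0,2])/K[0,0]*d,-(v-K[1,2])/K[1,1]*d,-d],-1)
    W=P@T[:3,:3].T+T[:3,3]; W[d==0]=np.nan
    return W
def ray(s,uv,z):
    K,T=s["intrinsics"],s["pose"]; uv=np.asarray(uv,float).reshape(-1,2)
    D=np.c_[(uv[:,0]-K[0,2])/K[0,0],-(uv[:,1]-K[1,2])/K[1,1],-np.ones(len(uv))]@T[:3,:3].T
    return T[:3,3]+D*((z-T[2,3])/D[:,2])[:,None]
def rect(m,s,z,minA=20):
    """blobs of mask -> rects in world plane z: (centre, long, short, yaw of long axis deg, pixel centre, area)"""
    out=[]
    for c in cv2.findContours(m.astype(np.uint8),cv2.RETR_EXTERNAL,cv2.CHAIN_APPROX_NONE)[0]:
        a=cv2.contourArea(c)
        if a<minA: continue
        p=ray(s,c[:,0],z)[:,:2]
        (cx,cy),(w,h),an=cv2.minAreaRect((p*1000).astype(np.float32))
        if w<h: w,h,an=h,w,an+90
        an=(an+90)%180-90
        out.append((round(cx,1),round(cy,1),round(w,1),round(h,1),round(an,1),tuple(c[:,0].mean(0).round()),a))
    return out
def show(t,l):
    print(t); [print("  ",*r) for r in l]
E
python3 - <<'E'
from h import *
s=dict(np.load("top0.npz"));W=cloud(s);z=W[...,2];hsv=cv2.cvtColor(s["pixels"],cv2.COLOR_RGB2HSV)
for p in [(213,190),(209,192),(170,370),(163,342),(310,165),(318,165),(355,163),(312,230),(446,138),(439,231),(403,141),(268,128),(240,232),(200,350),(280,290)]:
    print(p,W[p[1],p[0]].round(3),hsv[p[1],p[0]])
H,S,V=hsv[...,0],hsv[...,1],hsv[...,2]
box=np.zeros(z.shape,bool);box[150:420,90:260]=1
show("roof",rect(box&(abs(z-.088)<.008),s,.088)); show("roof76",rect(box&(abs(z-.1)<.006),s,.1))
show("knob",rect(box&(z>.106)&(z<.15),s,.118))
show("board",rect(box&(abs(z-.012)<.005)&(S>80),s,.012))
b=np.zeros(z.shape,bool);b[120:260,285:480]=1
show("brush ridge",rect(b&(z>.046)&(z<.07),s,.058)); show("brush",rect(b&(z>.025)&(z<.07)&(S>60),s,.036))
show("mat",rect(b&(S>80)&(z<.012),s,.003,300))
E
```

```text
(213, 190) [0.553 0.238 0.104] [ 10 106  72]
(209, 192) [nan nan nan] [ 10 117  83]
(170, 370) [0.118 0.315 0.099] [ 11 149 120]
(163, 342) [0.184 0.322 0.154] [ 11 128  78]
(310, 165) [ 0.637 -0.     0.062] [ 16 116 132]
(318, 165) [ 0.658 -0.023 -0.003] [ 38  16 130]
(355, 163) [ 0.648 -0.117  0.055] [ 16 121 129]
(312, 230) [ 0.468 -0.01   0.055] [ 17 114 134]
(446, 138) [ 0.724 -0.357  0.055] [61 80 70]
(439, 231) [ 0.483 -0.346  0.005] [ 15 130 131]
(403, 141) [ 0.7   -0.237  0.088] [53 22 46]
(268, 128) [0.755 0.116 0.007] [ 42  18 139]
(240, 232) [0.467 0.178 0.004] [ 19  31 114]
(200, 350) [0.166 0.247 0.105] [ 11 155 125]
(280, 290) [0.315 0.067 0.042] [ 17 120 130]
roof
   545.3 247.1 164.2 150.0 -78.7 (np.float64(210.0), np.float64(195.0)) 3699.5
roof76
   182.1 328.6 231.1 208.1 47.6 (np.float64(161.0), np.float64(342.0)) 8570.0
knob
   68.0 335.3 37.7 17.8 30.9 (np.float64(158.0), np.float64(393.0)) 30.5
   77.4 290.9 34.4 24.8 48.4 (np.float64(177.0), np.float64(390.0)) 47.0
   68.9 308.9 65.7 24.0 8.8 (np.float64(169.0), np.float64(394.0)) 41.0
   101.8 349.2 65.5 38.2
[... 1039 characters left out ...]
) 216.0
   647.0 2.5 81.1 20.0 -7.6 (np.float64(309.0), np.float64(162.0)) 195.5
   653.6 -117.8 81.3 21.6 23.8 (np.float64(355.0), np.float64(160.0)) 214.0
   699.5 -236.6 47.0 26.4 62.1 (np.float64(400.0), np.float64(145.0)) 49.0
   731.1 -360.4 81.3 23.0 25.0 (np.float64(448.0), np.float64(135.0)) 213.0
brush
   468.6 -9.5 109.9 42.3 -32.9 (np.float64(312.0), np.float64(231.0)) 639.5
   648.0 2.6 111.3 41.6 -7.1 (np.float64(309.0), np.float64(164.0)) 581.0
   654.2 -117.9 111.5 43.5 23.3 (np.float64(355.0), np.float64(163.0)) 608.5
   732.5 -360.3 109.3 44.0 25.8 (np.float64(446.0), np.float64(138.0)) 559.5
mat
   488.6 -346.4 195.7 165.3 89.7 (np.float64(438.0), np.float64(230.0)) 4351.0
```

Candidates for the cover are the one at (210,195), 164 x 150 mm on its board, and the one at (161,342), 231 x 208 mm. I choose the first because it has the given size. Candidates for brushes are the tan ones at (309,164), (355,163) and (312,231), which I want. The green one at (446,138) is to be left, and the shoe tree at (280,290) is not a brush. Next is one close crop to check this, then a plan for the reach.

```bash
cat >> h.py <<'E'
def pose():
    st=read_state(); R=cv2.Rodrigues(np.asarray(st["orientation"]))[0]
    return st["tcp_pos"],np.degrees(np.arctan2(R[1,0],R[0,0])),st,R
def plan(*wp,cur=None):
    """waypoints (x,y,z mm, heading of tool x deg mod 180); prints calls: delta (tool units), twist, rows"""
    p,th,st,R=pose(); p=p*1000
    if cur: p,th=np.array(cur[:3],float),cur[3]
    print("from",p.round(1),round(th,2),"tilt",np.degrees(np.arccos(-R[2,2])).round(2),"F",st["contact_force"].round(1),"open",round(st["opening"]*1e3,1))
    for w in wp:
        t=np.array(w[:3],float); dth=(w[3]-th+90)%180-90 if len(w)<5 else w[3]-th
        d=t-p; n=1
        while True:
            c,s=np.cos(np.radians(th)),np.sin(np.radians(th)); 
            if np.max(abs(d/n))<=198/1.2 or (n>8): break
            n+=1
        for i in range(n):
            a=np.radians(th); f=np.array([np.cos(a)*d[0]+np.sin(a)*d[1],np.sin(a)*d[0]-np.cos(a)*d[1],-d[2]])/n
            tw=-dth/n
            print(" ",w,"delta",(f/200).round(4).tolist(),"twist",round(tw/90,4),"rows",round(max(np.linalg.norm(f)/62.5,abs(tw)/10.7),1))
            th+=dth/n
        p=t
E
python3 - <<'E'
from h import *
s=dict(np.load("top0.npz"));hsv=cv2.cvtColor(s["pixels"],cv2.COLOR_RGB2HSV)
m=(hsv[...,0]<22)&(hsv[...,1]>70);m[:,:390]=0;m[:190]=0;m[275:]=0;m[:,490:]=0
show("mat",rect(m,s,.003,300))
c=s["pixels"][120:260,165:385,::-1];cv2.imwrite("pics/crop0.png",cv2.resize(c,None,fx=3.5,fy=3.5,interpolation=2))
plan((545,247,219,11.2),(545,247,150,11.2),(545,247,106,11.2))
E
```

```text
mat
   482.9 -346.7 196.4 177.9 89.7 (np.float64(438.0), np.float64(232.0)) 4768.5
from [ 293.5 -579.4  218.5] 26.86 tilt 0.1 F [-0.5 -0.2 -0.8] open 94.1
  (545, 247, 219, 11.2) delta [0.4981, -0.5197, -0.0004] twist 0.029 rows 2.3
  (545, 247, 219, 11.2) delta [0.4739, -0.5418, -0.0004] twist 0.029 rows 2.3
  (545, 247, 219, 11.2) delta [0.4488, -0.5628, -0.0004] twist 0.029 rows 2.3
  (545, 247, 219, 11.2) delta [0.4227, -0.5827, -0.0004] twist 0.029 rows 2.3
  (545, 247, 219, 11.2) delta [0.3957, -0.6013, -0.0004] twist 0.029 rows 2.3
  (545, 247, 219, 11.2) delta [0.3679, -0.6187, -0.0004] twist 0.029 rows 2.3
  (545, 247, 150, 11.2) delta [0.0, 0.0, 0.345] twist -0.0 rows 1.1
  (545, 247, 106, 11.2) delta [0.0, 0.0, 0.22] twist -0.0 rows 0.7
```

View pics/crop0.png

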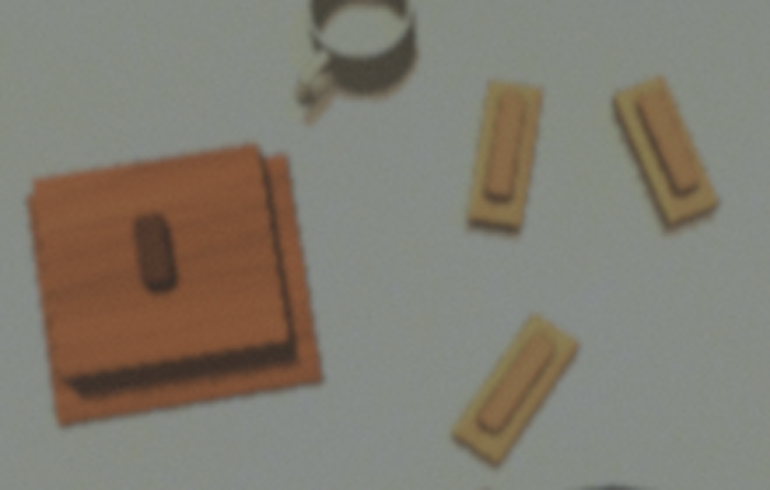

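The crop shows the chosen cover with its dark knob at crop (155,253), seated on its board, and three tan brushes. I'm moving to a point above the knob.

Emit:
{"api": "jog_arm", "payload": {"grip": [-1,-1,-1,-1], "delta_pos": [[0.747,-0.78,0],[0.747,-0.78,0],[0.747,-0.78,0],[0.747,-0.78,0]], "twist": [0,0,0,0]}}

```text
time: 0.6
tcp_pos: [0.3569, -0.3702, 0.2188]
orientation: [-3.054, -0.733, 0.0]
contact_force: [0.1, -0.4, 0.7]
opening: 0.0943
gripper_force: 0.0
```

Emit:
{"api": "jog_arm", "payload": {"grip": [-1,-1,-1,-1], "delta_pos": [[0.747,-0.78,0],[0.747,-0.78,0],[0.747,-0.78,0],[0.747,-0.78,0]], "twist": [0,0,0,0]}}

```text
time: 1.1
tcp_pos: [0.4194, -0.1637, 0.2191]
orientation: [-3.054, -0.734, 0.0]
contact_force: [1.0, -0.3, -0.6]
opening: 0.094
gripper_force: 0.0
```

Emit:
{"api": "jog_arm", "payload": {"grip": [-1,-1,-1,-1], "delta_pos": [[0.747,-0.78,0],[0.747,-0.78,0],[0.747,-0.78,0],[0.747,-0.78,0]], "twist": [0,0,0,0]}}

```text
time: 1.6
tcp_pos: [0.482, 0.0429, 0.2191]
orientation: [-3.054, -0.735, 0.001]
contact_force: [-0.4, -0.3, -0.4]
opening: 0.0939
gripper_force: 0.0
```

Emit:
{"api": "jog_arm", "payload": {"grip": [-1,-1,-1,-1,-1], "delta_pos": [[0.7,-0.75,0],[0.7,-0.75,0],[0.7,-0.75,0],[0.7,-0.75,0],[0.7,-0.75,0]], "twist": [0.17,0.17,0.17,0.17,0.17]}}

```text
time: 2.22
tcp_pos: [0.5389, 0.2385, 0.2187]
orientation: [3.125, 0.321, -0.002]
contact_force: [-0.3, -0.0, 0.7]
opening: 0.0938
gripper_force: 0.0
```

```bash
sed -i 's#if np.max.*#if np.max(abs(d/n))<=(195 if abs(d[:2]).max()<1 else 140) or n>8: break#' h.py
python3 - <<'E'
from h import *
plan((545,247,150,11.2),(545,247,106,11.2))
E
```

```text
from [538.9 238.5 218.7] 11.72 tilt 0.07 F [-0.3 -0.   0.7] open 93.8
  (545, 247, 150, 11.2) delta [0.0388, -0.0355, 0.3436] twist 0.0058 rows 1.1
  (545, 247, 106, 11.2) delta [0.0, 0.0, 0.22] twist -0.0 rows 0.7
```

Emit:
{"api": "jog_arm", "payload": {"grip": [-1,-1,-1,-1,-1], "delta_pos": [[0.038,-0.034,0.3],[0.038,-0.034,0.34],[0.038,-0.034,0.5],[0.038,-0.034,0.56],[0.038,-0.034,0.56]], "twist": [0.006,0.006,0.006,0.006,0.006]}}

```text
time: 2.85
tcp_pos: [0.5452, 0.2448, 0.1078]
orientation: [3.127, 0.301, -0.001]
contact_force: [0.3, 0.2, 0.1]
opening: 0.0939
gripper_force: 0.0
```

Emit:
{"api": "jog_arm", "payload": {"grip": [1,1,1,1,1], "delta_pos": [[0,0,0],[0,0,0],[0,0,0],[0,0,0],[0,0,0]], "twist": [0,0,0,0,0]}}

```text
time: 3.48
tcp_pos: [0.5453, 0.2454, 0.1075]
orientation: [3.127, 0.302, 0.0]
contact_force: [0.8, -0.4, -0.4]
opening: 0.0476
gripper_force: 0.0
```

Emit:
{"api": "jog_arm", "payload": {"grip": [1,1,1,1,1], "delta_pos": [[0,0,0],[0,0,0],[0,0,-0.02],[0,0,-0.1],[0,0,-0.1]], "twist": [0,0,0,0,0]}}

```text
time: 4.1
tcp_pos: [0.5465, 0.2456, 0.1294]
orientation: [-3.127, -0.302, -0.005]
contact_force: [-0.8, -0.4, -3.0]
opening: 0.0216
gripper_force: 30.0
```

Emit:
{"api": "jog_arm", "payload": {"grip": [1,1,1], "delta_pos": [[0,0,-0.25],[0,0,-0.45],[0,0,-0.45]], "twist": [0,0,0]}}

```text
time: 4.47
tcp_pos: [0.5475, 0.2459, 0.2214]
orientation: [-3.126, -0.302, -0.013]
contact_force: [-0.5, 0.3, -3.2]
opening: 0.0218
gripper_force: 30.0
```

Run:
```python
from h import *
plan((483,-347,218,11.2),(483,-347,125,11.2),(483,-347,98,11.2))
```

```text
from [547.5 245.9 221.4] 11.02 tilt 0.47 F [-0.5  0.3 -3.2] open 21.8
  (483, -347, 218, 11.2) delta [-0.1767, 0.5697, 0.0034] twist -0.0004 rows 1.9
  (483, -347, 218, 11.2) delta [-0.1771, 0.5696, 0.0034] twist -0.0004 rows 1.9
  (483, -347, 218, 11.2) delta [-0.1774, 0.5694, 0.0034] twist -0.0004 rows 1.9
  (483, -347, 218, 11.2) delta [-0.1778, 0.5693, 0.0034] twist -0.0004 rows 1.9
  (483, -347, 218, 11.2) delta [-0.1781, 0.5692, 0.0034] twist -0.0004 rows 1.9
  (483, -347, 125, 11.2) delta [0.0, 0.0, 0.465] twist -0.0 rows 1.5
  (483, -347, 98, 11.2) delta [0.0, 0.0, 0.135] twist -0.0 rows 0.4
```

Emit:
{"api": "jog_arm", "payload": {"grip": [1,1,1,1,1], "delta_pos": [[-0.06,0.19,0],[-0.12,0.38,0],[-0.18,0.57,0],[-0.24,0.76,0],[-0.296,0.949,0]], "twist": [0,0,0,0,0]}}

```text
time: 5.1
tcp_pos: [0.5218, 0.0467, 0.2145]
orientation: [-3.126, -0.302, 0.006]
contact_force: [-0.0, 0.7, -4.2]
opening: 0.0218
gripper_force: 30.0
```

Emit:
{"api": "jog_arm", "payload": {"grip": [1,1,1,1,1], "delta_pos": [[-0.06,0.19,0],[-0.12,0.38,0],[-0.18,0.57,0],[-0.24,0.76,0],[-0.296,0.949,0]], "twist": [0,0,0,0,0]}}

```text
time: 5.72
tcp_pos: [0.5001, -0.1505, 0.2146]
orientation: [-3.125, -0.301, 0.005]
contact_force: [1.3, -0.3, -3.2]
opening: 0.0218
gripper_force: 30.0
```

Emit:
{"api": "jog_arm", "payload": {"grip": [1,1,1,1,1], "delta_pos": [[-0.06,0.19,0],[-0.12,0.38,0],[-0.18,0.57,0],[-0.24,0.76,0],[-0.296,0.949,0]], "twist": [0,0,0,0,0]}}

```text
time: 6.35
tcp_pos: [0.4785, -0.3478, 0.2143]
orientation: [-3.124, -0.301, 0.004]
contact_force: [0.8, 0.0, -3.5]
opening: 0.0218
gripper_force: 30.0
```

Emit:
{"api": "jog_arm", "payload": {"grip": [1,1,1,1,1], "delta_pos": [[0,0,0],[0,0,0.15],[0,0,0.3],[0,0,0.45],[0,0,0.53]], "twist": [0,0,0,0,0]}}

```text
time: 6.98
tcp_pos: [0.4784, -0.345, 0.1078]
orientation: [-3.122, -0.302, 0.005]
contact_force: [0.4, 0.3, -3.0]
opening: 0.0215
gripper_force: 30.0
```

Run:
```python
from h import *
s=snapshot("side");cv2.imwrite("pics/side1.png",s["pixels"][:,:,::-1])
t=snapshot("top");np.savez("top1.npz",**t);cv2.imwrite("pics/top1.png",t["pixels"][:,:,::-1])
plan((483,-347,98,11.2))
```

```text
from [ 478.4 -345.4  108.4] 11.05 tilt 0.34 F [ 0.  1. -3.] open 21.9
  (483, -347, 98, 11.2) delta [0.0209, 0.0122, 0.052] twist -0.0017 rows 0.2
```

View pics/top1.png

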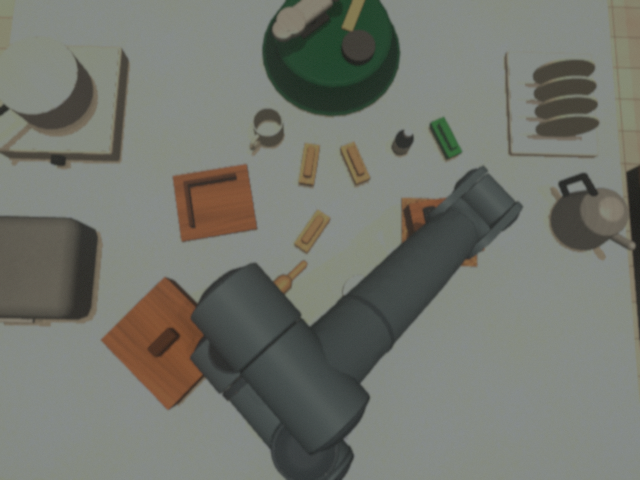

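The box is open at (214,203), with the fence corner at the upper left near (190,182), so the board yaw is about +11°. The cover hangs over the mat at (440,230). I'm lowering it gently.

Emit:
{"api": "jog_arm", "payload": {"grip": [1,1,1,1], "delta_pos": [[0,0,0.02],[0,0,0.03],[0,0,0.04],[0,0,0.04]], "twist": [0,0,0,0]}}

```text
time: 7.58
tcp_pos: [0.4799, -0.3476, 0.1037]
orientation: [3.127, 0.302, 0.0]
contact_force: [0.5, 0.2, -3.5]
opening: 0.0218
gripper_force: 30.0
```

Run:
```python
from h import *
plan()
s=dict(np.load("top1.npz"));W=cloud(s);z=W[...,2];hsv=cv2.cvtColor(s["pixels"],cv2.COLOR_RGB2HSV)
H,S,V=hsv[...,0],hsv[...,1],hsv[...,2]
b=np.zeros(z.shape,bool);b[155:245,165:262]=1
show("board",rect(b&(S>70),s,.012)); 
for lo,hi in((.03,.06),(.025,.07)): show("fence",rect(b&(z>lo)&(z<hi),s,.044))
m=b&(z>.028)&(z<.06)
# fence points in approx board frame
a=np.radians(11.2);P=W[m][:,:2]*1000
R=np.array([[np.cos(a),np.sin(a)],[-np.sin(a),np.cos(a)]])
Q=(P-[545,247])@R.T
print(len(Q),Q.min(0),Q.max(0))
e=Q[(Q[:,1]<35)];sd=Q[(Q[:,0]<30)]
print("end x",np.percentile(e[:,0],[2,10,50,90,98]).round(1),"side y",np.percentile(sd[:,1],[2,10,50,90,98]).round(1))
print("slopes",np.degrees(np.polyfit(e[:,1],e[:,0],1)[0]),np.degrees(np.polyfit(sd[:,0],sd[:,1],1)[0]))
show("ridge",rect((lambda bb:bb&(z>.046)&(z<.07))((lambda q:(q.__setitem__((slice(120,260),slice(285,380)),1),q)[1])(np.zeros(z.shape,bool))),s,.058))
```

```text
from [ 479.9 -347.6  103.7] 11.02 tilt 0.02 F [ 0.5  0.2 -3.5] open 21.8
board
   544.0 249.4 197.9 179.1 -78.7 (np.float64(214.0), np.float64(202.0)) 4851.0
fence
   542.3 249.4 136.2 123.0 -78.7 (np.float64(200.0), np.float64(191.0)) 370.0
fence
   541.8 249.3 136.2 123.9 -78.7 (np.float64(201.0), np.float64(191.0)) 407.0
480 [-61.31648984 -65.02257909] [60.55255677 71.43619771]
end x [48.4 49.2 52.8 58.3 60. ] side y [60.6 61.1 65.3 70.1 71.1]
slopes -0.08107492512325899 -0.42615044085502746
ridge
   468.3 -9.5 81.2 20.4 -33.2 (np.float64(312.0), np.float64(230.0)) 216.5
   646.8 2.5 81.6 20.0 -7.6 (np.float64(309.0), np.float64(162.0)) 196.5
   653.6 -117.8 81.3 21.6 23.8 (np.float64(355.0), np.float64(161.0)) 213.0
```

Emit:
{"api": "jog_arm", "payload": {"grip": [1,1,1,1,1], "delta_pos": [[0,0,0.01],[0,0,0.015],[0,0,0.02],[0,0,0.025],[0,0,0.025]], "twist": [0,0,0,0,0]}}

```text
time: 8.2
tcp_pos: [0.4799, -0.3474, 0.0999]
orientation: [-3.127, -0.302, 0.001]
contact_force: [-3.8, 3.9, 5.9]
opening: 0.0215
gripper_force: 30.0
```

Emit:
{"api": "jog_arm", "payload": {"grip": [-1,-1,-1,-1,-1], "delta_pos": [[0,0,-0.003],[0,0,-0.003],[0,0,-0.003],[0,0,-0.003],[0,0,-0.003]], "twist": [0,0,0,0,0]}}

```text
time: 8.82
tcp_pos: [0.4798, -0.3475, 0.099]
orientation: [-3.127, -0.302, 0.0]
contact_force: [-0.4, 0.5, 0.9]
opening: 0.0686
gripper_force: 0.0
```

Emit:
{"api": "jog_arm", "payload": {"grip": [-1,-1,-1,-1,-1], "delta_pos": [[0,0,-0.1],[0,0,-0.3],[0,0,-0.45],[0,0,-0.45],[0,0,-0.45]], "twist": [0,0,0,0,0]}}

```text
time: 9.45
tcp_pos: [0.4794, -0.3471, 0.1884]
orientation: [-3.126, -0.302, 0.001]
contact_force: [-0.8, -0.6, -1.1]
opening: 0.0941
gripper_force: 0.0
```

```bash
cat >> h.py <<'E'
def brushes(s=None,r=(100,300,160,490)):
    s=s or snapshot("top");z=cloud(s)[...,2];S=cv2.cvtColor(s["pixels"],cv2.COLOR_RGB2HSV)[...,1]
    b=np.zeros(z.shape,bool);b[r[0]:r[1],r[2]:r[3]]=1
    show("ridge",[q for q in rect(b&(z>.046)&(z<.085),s,.058,80) if q[2]<110]); show("back",rect(b&(z>.025)&(z<.085)&(S>60),s,.036,200))
    return s
E
python3 - <<'E'
from h import *
s=snapshot("top");z=cloud(s)[...,2];brushes(s)
plan((468.3,-9.5,180,-33),(468.3,-9.5,52,-33))
E
```

```text
ridge
   468.6 -9.8 80.5 20.4 -32.8 (np.float64(312.0), np.float64(230.0)) 218.0
   510.3 -288.4 78.0 64.7 10.7 (np.float64(419.0), np.float64(214.0)) 548.0
   646.8 2.5 81.6 20.0 -7.6 (np.float64(309.0), np.float64(162.0)) 196.0
   653.4 -117.5 81.3 22.3 23.8 (np.float64(355.0), np.float64(161.0)) 212.5
   711.9 -242.9 51.9 46.9 -26.2 (np.float64(404.0), np.float64(141.0)) 162.0
   731.0 -359.6 80.5 23.8 26.0 (np.float64(448.0), np.float64(135.0)) 215.5
back
   315.0 78.5 94.6 41.9 -45.7 (np.float64(275.0), np.float64(289.0)) 461.0
   468.6 -9.5 109.8 42.3 -33.0 (np.float64(312.0), np.float64(231.0)) 637.0
   515.0 -290.6 77.8 71.7 11.2 (np.float64(419.0), np.float64(214.0)) 596.0
   543.7 250.7 137.0 124.6 -78.7 (np.float64(201.0), np.float64(191.0)) 401.5
   647.7 2.6 112.1 41.4 -6.9 (np.float64(309.0), np.float64(164.0)) 582.5
   654.0 -117.6 111.3 44.1 23.8 (np.float64(355.0), np.float64(163.0)) 611.0
   732.5 -360.7 109.6 43.3 26.0 (np.float64(446.0), np.float64(137.0)) 573.5
   815.8 -59.9 153.7 25.7 -88.2 (np.float64(333.0), np.float64(103.0)) 267.5
from [ 479.2 -346.8  187.6] 11.02 tilt 0.14 F [-0.3 -0.1 -0.3] open 93.9
  (468.3, -9.5, 180, -33) delta [0.0897, -0.5552, 0.0126] twist 0.163 rows 1.8
  (468.3, -9.5, 180, -33) delta [-0.0539, -0.5598, 0.0126] twist 0.163 rows 1.8
  (468.3, -9.5, 180, -33) delta [-0.1939, -0.5279, 0.0126] twist 0.163 rows 1.8
  (468.3, -9.5, 52, -33) delta [0.0, -0.0, 0.64] twist -0.0 rows 2.0
```

Emit:
{"api": "jog_arm", "payload": {"grip": [-1,-1,-1], "delta_pos": [[0.09,-0.555,0.01],[0.09,-0.555,0.01],[0.09,-0.555,0.01]], "twist": [0.163,0.163,0.163]}}

```text
time: 9.88
tcp_pos: [0.4753, -0.2319, 0.1851]
orientation: [-3.138, 0.094, 0.005]
contact_force: [0.2, -0.6, 0.1]
opening: 0.094
gripper_force: 0.0
```

Emit:
{"api": "jog_arm", "payload": {"grip": [-1,-1,-1], "delta_pos": [[-0.054,-0.56,0.012],[-0.054,-0.56,0.012],[-0.054,-0.56,0.012]], "twist": [0.163,0.163,0.163]}}

```text
time: 10.25
tcp_pos: [0.4721, -0.1209, 0.1835]
orientation: [-3.102, 0.494, 0.003]
contact_force: [-0.4, -0.8, 0.0]
opening: 0.0941
gripper_force: 0.0
```

Emit:
{"api": "jog_arm", "payload": {"grip": [-1,-1,-1,-1], "delta_pos": [[-0.194,-0.528,0.012],[-0.194,-0.528,0.012],[-0.194,-0.528,0.012],[-0.194,-0.528,0.012]], "twist": [0.163,0.163,0.163,0.163]}}

```text
time: 10.75
tcp_pos: [0.4694, -0.0116, 0.1821]
orientation: [3.012, -0.892, -0.0]
contact_force: [-0.3, 0.8, 1.1]
opening: 0.0943
gripper_force: 0.0
```

Run:
```python
from h import *
plan((468.5,-9.7,100,-33),(468.5,-9.7,53,-33))
```

```text
from [469.4 -11.6 182.1] -32.99 tilt 0.04 F [-0.3  0.8  1.1] open 94.3
  (468.5, -9.7, 100, -33) delta [-0.0092, -0.0055, 0.4106] twist 0.0001 rows 1.3
  (468.5, -9.7, 53, -33) delta [0.0, -0.0, 0.235] twist -0.0 rows 0.8
```

Emit:
{"api": "jog_arm", "payload": {"grip": [-1,-1,-1,-1,0.2], "delta_pos": [[-0.01,-0.005,0.3],[-0.01,-0.005,0.5],[-0.01,-0.005,0.6],[-0.01,-0.005,0.645],[-0.01,-0.005,0.645]], "twist": [0,0,0,0,0]}}

```text
time: 11.38
tcp_pos: [0.4681, -0.0094, 0.0532]
orientation: [3.012, -0.894, -0.001]
contact_force: [0.1, -0.0, 0.6]
opening: 0.0871
gripper_force: 0.0
```

Emit:
{"api": "jog_arm", "payload": {"grip": [1,1,1,1,1], "delta_pos": [[0,0,0],[0,0,0],[0,0,0],[0,0,0],[0,0,0]], "twist": [0,0,0,0,0]}}

```text
time: 12.0
tcp_pos: [0.4679, -0.0082, 0.0533]
orientation: [-3.012, 0.892, -0.0]
contact_force: [-0.3, 1.0, -0.1]
opening: 0.0374
gripper_force: 0.0
```

Emit:
{"api": "jog_arm", "payload": {"grip": [1,1,1,1,1], "delta_pos": [[0,0,0],[0,0,0],[0,0,0],[0,0,0],[0,0,0]], "twist": [0,0,0,0,0]}}

```text
time: 12.62
tcp_pos: [0.4678, -0.0082, 0.0532]
orientation: [-3.012, 0.892, 0.0]
contact_force: [-0.2, 0.2, -0.5]
opening: 0.0201
gripper_force: 29.9
```

Emit:
{"api": "jog_arm", "payload": {"grip": [1,1,1,1], "delta_pos": [[0,0,-0.1],[0,0,-0.3],[0,0,-0.45],[0,0,-0.45]], "twist": [0,0,0,0]}}

```text
time: 13.12
tcp_pos: [0.4694, -0.0087, 0.1453]
orientation: [-3.012, 0.892, -0.008]
contact_force: [-0.3, -0.2, -2.2]
opening: 0.0194
gripper_force: 29.9
```

Run:
```python
from h import *
# pre-place: 12 mm short of end fence, 12 mm off side fence
a=np.radians(11.25);R=np.array([[np.cos(a),-np.sin(a)],[np.sin(a),np.cos(a)]])
for p in((-5,37),(-17,25)): print((np.array([544,249.3])+R@p).round(1))
x,y=np.array([544,249.3])+R@(-17,25)
plan((x,y,142,11.25),(x,y,67,11.25))
```

```text
[531.9 284.6]
[522.4 270.5]
from [469.4  -8.7 145.3] -32.99 tilt 0.3 F [-0.3 -0.2 -2.2] open 19.4
  (np.float64(522.4493921827419), np.float64(270.5030965358066), 142, 11.25) delta [-0.2688, -0.6576, 0.0083] twist -0.2458 rows 2.3
  (np.float64(522.4493921827419), np.float64(270.5030965358066), 142, 11.25) delta [-0.0014, -0.7104, 0.0083] twist -0.2458 rows 2.3
  (np.float64(522.4493921827419), np.float64(270.5030965358066), 67, 11.25) delta [0.0, 0.0, 0.375] twist -0.0 rows 1.2
```

Emit:
{"api": "jog_arm", "payload": {"grip": [1,1,1,1,1], "delta_pos": [[-0.07,-0.17,0],[-0.14,-0.33,0],[-0.2,-0.5,0],[-0.269,-0.658,0],[-0.269,-0.658,0]], "twist": [-0.06,-0.12,-0.18,-0.246,-0.246]}}

```text
time: 13.75
tcp_pos: [0.4931, 0.1328, 0.141]
orientation: [3.127, -0.293, -0.006]
contact_force: [0.1, -0.2, -1.1]
opening: 0.0197
gripper_force: 29.9
```

Emit:
{"api": "jog_arm", "payload": {"grip": [1,1,1,1,1], "delta_pos": [[0,-0.17,0],[0,-0.34,0],[0,-0.51,0],[-0.001,-0.71,0],[-0.001,-0.71,0]], "twist": [-0.06,-0.12,-0.18,-0.246,-0.246]}}

```text
time: 14.38
tcp_pos: [0.5204, 0.2715, 0.1416]
orientation: [3.126, 0.311, -0.003]
contact_force: [0.1, -0.7, -1.4]
opening: 0.0197
gripper_force: 29.9
```

Run:
```python
from h import *
plan((522.4,270.5,70,11.25))
```

```text
from [520.4 271.5 141.6] 11.35 tilt 0.13 F [ 0.1 -0.7 -1.4] open 19.7
  (522.4, 270.5, 70, 11.25) delta [0.009, 0.0069, 0.3581] twist 0.0011 rows 1.1
```

Emit:
{"api": "jog_arm", "payload": {"grip": [1,1,1,1,1], "delta_pos": [[0.009,0.007,0.15],[0.009,0.007,0.3],[0.009,0.007,0.36],[0.009,0.007,0.37],[0.009,0.007,0.372]], "twist": [0.001,0.001,0.001,0.001,0.001]}}

```text
time: 15.0
tcp_pos: [0.5237, 0.2697, 0.0698]
orientation: [-3.126, -0.305, -0.002]
contact_force: [0.6, 1.0, -1.5]
opening: 0.0197
gripper_force: 29.9
```

Emit:
{"api": "jog_arm", "payload": {"grip": [1,1,1,1,1], "delta_pos": [[0.02,0,0],[0.035,0,0],[0.045,0,0],[0.05,0,0],[0.05,0,0]], "twist": [0,0,0,0,0]}}

```text
time: 15.62
tcp_pos: [0.5326, 0.2719, 0.0687]
orientation: [3.127, 0.307, -0.001]
contact_force: [0.4, 0.6, -1.0]
opening: 0.0201
gripper_force: 29.9
```

Emit:
{"api": "jog_arm", "payload": {"grip": [1,1,1,1,1], "delta_pos": [[0.004,0,0.01],[0.008,0,0.01],[0.012,0,0.01],[0.016,0,0.01],[0.02,0,0.01]], "twist": [0,0,0,0,0]}}

```text
time: 16.25
tcp_pos: [0.5329, 0.272, 0.0658]
orientation: [3.125, 0.307, -0.016]
contact_force: [-14.3, -3.2, 6.7]
opening: 0.0198
gripper_force: 29.9
```

Emit:
{"api": "jog_arm", "payload": {"grip": [1,1,1,1,1], "delta_pos": [[0,-0.02,0],[0,-0.03,0],[0,-0.04,0],[0,-0.045,0],[0,-0.05,0]], "twist": [0,0,0,0,0]}}

```text
time: 16.88
tcp_pos: [0.5315, 0.2787, 0.0655]
orientation: [3.119, 0.306, -0.016]
contact_force: [-11.3, -13.7, 6.5]
opening: 0.0196
gripper_force: 30.1
```

Emit:
{"api": "jog_arm", "payload": {"grip": [1,1,1,1,1], "delta_pos": [[-0.008,0,-0.008],[-0.008,-0.01,-0.008],[-0.008,-0.02,-0.008],[-0.008,-0.03,-0.008],[-0.008,-0.03,-0.008]], "twist": [0,0,0,0,0]}}

```text
time: 17.5
tcp_pos: [0.5303, 0.2857, 0.067]
orientation: [3.121, 0.308, -0.009]
contact_force: [-4.9, -7.3, -0.1]
opening: 0.0201
gripper_force: 30.0
```

```bash
cat >> h.py <<'E'
def bf(p,c=(544,249.3),yaw=11.25):
    a=np.radians(yaw);return np.array([[np.cos(a),np.sin(a)],[-np.sin(a),np.cos(a)]])@(np.array(p[:2])-c)
E
python3 - <<'E'
from h import *
plan();print("TCP in board",bf(pose()[0]*1000).round(1))
E
```

```text
from [530.3 285.7  67. ] 11.26 tilt 0.43 F [-4.9 -7.3 -0.1] open 20.1
TCP in board [-6.3 38.4]
```

Emit:
{"api": "jog_arm", "payload": {"grip": [1,1,1,1,1], "delta_pos": [[0.01,-0.005,0.006],[0.01,-0.01,0.01],[0.01,-0.01,0.012],[0.005,-0.005,0.012],[0.005,-0.005,0.012]], "twist": [0,0,0,0,0]}}

```text
time: 18.12
tcp_pos: [0.5303, 0.2858, 0.0661]
orientation: [3.119, 0.308, -0.014]
contact_force: [-12.8, -14.5, 12.0]
opening: 0.0196
gripper_force: 30.0
```

Emit:
{"api": "jog_arm", "payload": {"grip": [0.2,0.2,0.2,0.2,0.2], "delta_pos": [[-0.003,0.003,0],[-0.003,0.003,0],[-0.003,0.003,0],[-0.003,0.003,0],[-0.003,0.003,0]], "twist": [0,0,0,0,0]}}

```text
time: 18.75
tcp_pos: [0.5324, 0.2886, 0.0661]
orientation: [-3.126, -0.307, -0.0]
contact_force: [0.5, 0.6, -0.3]
opening: 0.0377
gripper_force: 0.0
```

Emit:
{"api": "jog_arm", "payload": {"grip": [0.2,0,-1,-1,-1], "delta_pos": [[0,0,-0.05],[0,0,-0.2],[0,0,-0.4],[0,0,-0.6],[0,0,-0.6]], "twist": [0,0,0,0,0]}}

```text
time: 19.38
tcp_pos: [0.5348, 0.2894, 0.191]
orientation: [-3.125, -0.307, -0.014]
contact_force: [-0.0, 0.0, -0.6]
opening: 0.0735
gripper_force: 0.0
```

Emit:
{"api": "jog_arm", "payload": {"grip": [-1,-1,-1,-1,-1], "delta_pos": [[0,0.3,0],[0,0.6,0],[0,0.9,0],[0,0.9,0],[0,0.9,0]], "twist": [0,0,0,0,0]}}

```text
time: 20.0
tcp_pos: [0.5667, 0.1123, 0.1851]
orientation: [-3.126, -0.306, 0.003]
contact_force: [-0.7, -0.5, 0.2]
opening: 0.0936
gripper_force: 0.0
```

Run:
```python
from h import *
t=brushes();cv2.imwrite("pics/top2.png",cv2.resize(t["pixels"][140:270,160:400,::-1],None,fx=3.3,fy=3.3))
plan()
```

```text
ridge
   646.4 2.6 82.4 20.0 -7.6 (np.float64(309.0), np.float64(162.0)) 195.5
   654.3 -117.7 79.9 21.4 23.8 (np.float64(355.0), np.float64(160.0)) 207.0
   711.4 -242.7 53.2 46.8 -25.7 (np.float64(403.0), np.float64(141.0)) 165.0
   731.1 -359.7 80.5 24.3 25.0 (np.float64(448.0), np.float64(135.0)) 214.0
   779.7 117.5 70.9 22.3 -88.2 (np.float64(267.0), np.float64(112.0)) 117.5
back
   325.5 68.6 79.8 41.2 -43.5 (np.float64(280.0), np.float64(286.0)) 353.5
   486.7 -352.5 182.4 157.3 -78.8 (np.float64(445.0), np.float64(228.0)) 4002.5
   538.0 280.3 124.2 76.7 11.3 (np.float64(198.0), np.float64(200.0)) 957.5
   647.3 2.8 112.8 41.6 -7.2 (np.float64(309.0), np.float64(164.0)) 574.0
   654.1 -117.8 111.4 43.4 23.4 (np.float64(355.0), np.float64(163.0)) 607.5
   732.5 -360.4 109.1 43.6 26.0 (np.float64(446.0), np.float64(137.0)) 571.5
   815.4 -47.9 161.7 25.7 -88.2 (np.float64(329.0), np.float64(103.0)) 311.5
from [566.6 112.9 185.3] 11.26 tilt 0.08 F [ 1.5 -0.7 -0.5] open 94.0
```

View pics/top2.png

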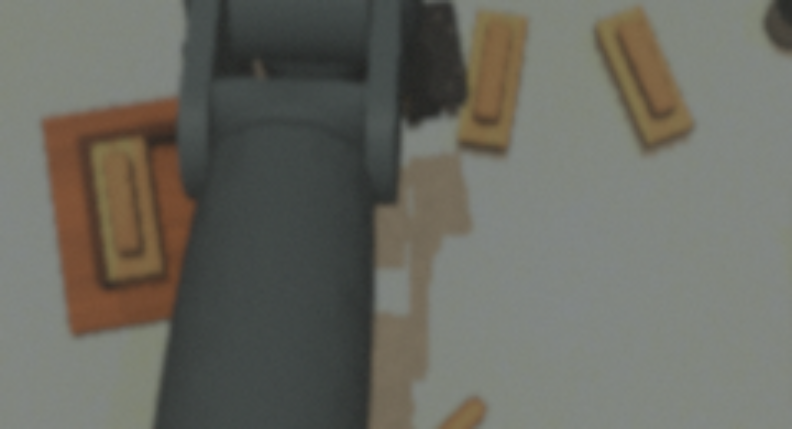

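Brush one sits in the corner at crop (125,208). The next one is at (646,2.6).

Run:
```python
from h import *
s=snapshot("top");z=cloud(s)[...,2]
m=(z>.063)&(z<.08);m[:,235:]=0;m[:150]=0;m[250:]=0;m[:,:165]=0
for r in rect(m,s,.070,50): print(r, bf(r[:2]))
plan((646.6,2.6,180,-7.4),(646.6,2.6,53,-7.4))
```

```text
(530.9, 283.8, 79.2, 20.2, 11.3, (np.float64(197.0), np.float64(201.0)), 199.0) [-6.11767106 36.39277539]
from [566.7 113.2 185.5] 11.3 tilt 0.06 F [-0.5 -0.6 -0.3] open 94.0
  (646.6, 2.6, 180, -7.4) delta [0.2835, 0.6207, 0.0273] twist 0.2078 rows 2.2
  (646.6, 2.6, 53, -7.4) delta [0.0, -0.0, 0.635] twist -0.0 rows 2.0
```

Emit:
{"api": "jog_arm", "payload": {"grip": [-1,-1,-1,-1,-1], "delta_pos": [[0.283,0.62,0.02],[0.283,0.62,0.02],[0.283,0.62,0.02],[0.283,0.62,0.02],[0.283,0.62,0.02]], "twist": [0.208,0.208,0.208,0.208,0.208]}}

```text
time: 20.72
tcp_pos: [0.6461, 0.0032, 0.1819]
orientation: [-3.135, 0.202, 0.001]
contact_force: [-0.2, -0.0, 0.4]
opening: 0.0938
gripper_force: 0.0
```

Run:
```python
from h import *
plan((646.5,2.6,53,-7.4))
```

```text
from [646.1   3.2 181.9] -7.37 tilt 0.05 F [-0.2 -0.   0.4] open 93.8
  (646.5, 2.6, 53, -7.4) delta [0.0023, 0.0028, 0.6445] twist 0.0003 rows 2.1
```

Emit:
{"api": "jog_arm", "payload": {"grip": [-1,-1,-1,0,1], "delta_pos": [[0.002,0.003,0.3],[0.002,0.003,0.5],[0.002,0.003,0.6],[0.002,0.003,0.642],[0.002,0.003,0.642]], "twist": [0,0,0,0,0]}}

```text
time: 21.35
tcp_pos: [0.6478, 0.0009, 0.0547]
orientation: [3.135, -0.205, 0.002]
contact_force: [0.6, -0.5, -0.0]
opening: 0.0775
gripper_force: 0.0
```

Emit:
{"api": "jog_arm", "payload": {"grip": [1,1,1,1,1], "delta_pos": [[0,0,0],[0,0,0],[0,0,0],[0,0,0],[0,0,0]], "twist": [0,0,0,0,0]}}

```text
time: 21.98
tcp_pos: [0.6472, 0.0006, 0.0537]
orientation: [-3.135, 0.206, -0.0]
contact_force: [0.7, -0.0, 0.4]
opening: 0.0276
gripper_force: 0.0
```

Emit:
{"api": "jog_arm", "payload": {"grip": [1,1,1,1,1], "delta_pos": [[0,0,0],[0,0,0],[0,0,0],[0,0,0],[0,0,0]], "twist": [0,0,0,0,0]}}

```text
time: 22.6
tcp_pos: [0.6471, 0.0006, 0.0535]
orientation: [-3.135, 0.206, 0.0]
contact_force: [-0.8, -1.1, -0.5]
opening: 0.0195
gripper_force: 29.9
```

Emit:
{"api": "jog_arm", "payload": {"grip": [1,1,1,1], "delta_pos": [[0,0,-0.1],[0,0,-0.3],[0,0,-0.45],[0,0,-0.45]], "twist": [0,0,0,0]}}

```text
time: 23.1
tcp_pos: [0.6495, 0.0002, 0.1481]
orientation: [3.134, -0.206, 0.012]
contact_force: [0.3, -0.3, -3.0]
opening: 0.0201
gripper_force: 29.9
```

Run:
```python
from h import *
a=np.radians(11.25);R=np.array([[np.cos(a),-np.sin(a)],[np.sin(a),np.cos(a)]])
x,y=(np.array([544,249.3])+R@(-17,-15)).round(1)
plan((x,y,142,11.25),(x,y,70,11.25))
```

```text
from [6.495e+02 2.000e-01 1.481e+02] -7.52 tilt 0.44 F [ 0.3 -0.3 -3. ] open 20.1
  (np.float64(530.3), np.float64(231.3), 142, 11.25) delta [-0.3711, -0.5338, 0.0152] twist -0.1043 rows 2.1
  (np.float64(530.3), np.float64(231.3), 142, 11.25) delta [-0.2791, -0.5872, 0.0152] twist -0.1043 rows 2.1
  (np.float64(530.3), np.float64(231.3), 70, 11.25) delta [0.0, 0.0, 0.36] twist -0.0 rows 1.2
```

Emit:
{"api": "jog_arm", "payload": {"grip": [1,1,1,1], "delta_pos": [[-0.12,-0.18,0],[-0.24,-0.36,0],[-0.371,-0.534,0.01],[-0.371,-0.534,0.01]], "twist": [-0.04,-0.08,-0.104,-0.104]}}

```text
time: 23.6
tcp_pos: [0.585, 0.1183, 0.1397]
orientation: [-3.141, -0.056, 0.006]
contact_force: [0.5, -0.5, -2.0]
opening: 0.0194
gripper_force: 29.9
```

Emit:
{"api": "jog_arm", "payload": {"grip": [1,1,1,1,1], "delta_pos": [[-0.1,-0.2,0],[-0.19,-0.4,0],[-0.279,-0.587,0],[-0.279,-0.587,0],[-0.279,-0.587,0]], "twist": [-0.04,-0.08,-0.104,-0.104,-0.104]}}

```text
time: 24.22
tcp_pos: [0.5285, 0.2309, 0.1412]
orientation: [3.126, 0.305, -0.001]
contact_force: [0.6, -0.2, -1.7]
opening: 0.0198
gripper_force: 29.9
```

Run:
```python
from h import *
plan((530.3,231.3,69,11.25))
```

```text
from [528.5 230.9 141.2] 11.15 tilt 0.04 F [ 0.6 -0.2 -1.7] open 19.8
  (530.3, 231.3, 69, 11.25) delta [0.0094, -0.0004, 0.361] twist -0.0012 rows 1.2
```

Emit:
{"api": "jog_arm", "payload": {"grip": [1,1,1,1,1], "delta_pos": [[0.009,0,0.15],[0.009,0,0.3],[0.009,0,0.36],[0.009,0,0.37],[0.009,0,0.372]], "twist": [-0.001,-0.001,-0.001,-0.001,-0.001]}}

```text
time: 24.85
tcp_pos: [0.5309, 0.232, 0.0683]
orientation: [-3.126, -0.308, -0.003]
contact_force: [0.3, -0.0, -1.7]
opening: 0.0198
gripper_force: 29.9
```

Emit:
{"api": "jog_arm", "payload": {"grip": [1,1,1,1,1], "delta_pos": [[0.02,0,0],[0.04,0,0],[0.055,0,0.003],[0.065,0,0.003],[0.07,0,0.003]], "twist": [0,0,0,0,0]}}

```text
time: 25.48
tcp_pos: [0.5404, 0.2344, 0.0657]
orientation: [3.125, 0.31, -0.014]
contact_force: [-11.9, -2.1, 4.8]
opening: 0.0195
gripper_force: 29.9
```

Run:
```python
from h import *
plan();print("TCP in board",bf(pose()[0]*1000).round(1))
```

```text
from [540.4 234.4  65.7] 11.31 tilt 0.52 F [-11.9  -2.1   4.8] open 19.5
TCP in board [ -6.4 -13.9]
```

Emit:
{"api": "jog_arm", "payload": {"grip": [1,1,1,1,1], "delta_pos": [[-0.008,-0.01,-0.008],[-0.008,-0.02,-0.008],[-0.008,-0.03,-0.008],[-0.008,-0.04,-0.008],[-0.008,-0.045,-0.008]], "twist": [0,0,0,0,0]}}

```text
time: 26.1
tcp_pos: [0.5388, 0.2427, 0.0673]
orientation: [3.125, 0.309, -0.006]
contact_force: [-4.1, -3.0, -2.1]
opening: 0.02
gripper_force: 29.9
```

Run:
```python
from h import *
plan();print("TCP in board",bf(pose()[0]*1000).round(1))
```

```text
from [538.8 242.7  67.3] 11.3 tilt 0.25 F [-4.1 -3.  -2.1] open 20.0
TCP in board [-6.4 -5.5]
```

Emit:
{"api": "jog_arm", "payload": {"grip": [1,1,1,1,1], "delta_pos": [[0,-0.01,0],[0,-0.02,0],[0.004,-0.025,0.005],[0.008,-0.025,0.01],[0.008,-0.025,0.012]], "twist": [0,0,0,0,0]}}

```text
time: 26.72
tcp_pos: [0.5385, 0.2446, 0.0666]
orientation: [3.117, 0.31, -0.015]
contact_force: [-15.2, -17.5, 16.7]
opening: 0.0197
gripper_force: 30.0
```

Run:
```python
from h import *
plan();print("TCP in board",bf(pose()[0]*1000).round(1))
```

```text
from [538.5 244.6  66.6] 11.37 tilt 0.74 F [-15.2 -17.5  16.7] open 19.7
TCP in board [-6.3 -3.5]
```

Emit:
{"api": "jog_arm", "payload": {"grip": [1,1,0.36,0.36,0.36], "delta_pos": [[-0.005,0.008,-0.005],[-0.01,0.014,-0.008],[-0.012,0.016,-0.01],[-0.012,0.016,-0.01],[-0.012,0.016,-0.01]], "twist": [0,0,0,0,0]}}

```text
time: 27.35
tcp_pos: [0.5399, 0.2454, 0.0686]
orientation: [-3.126, -0.309, -0.003]
contact_force: [0.7, 0.7, -1.0]
opening: 0.0302
gripper_force: 0.0
```

Emit:
{"api": "jog_arm", "payload": {"grip": [0.36,0.36,0.2,-1,-1], "delta_pos": [[0,0,0],[0,0,-0.12],[0,0,-0.3],[0,0,-0.6],[0,0,-0.6]], "twist": [0,0,0,0,0]}}

```text
time: 27.98
tcp_pos: [0.5426, 0.246, 0.1942]
orientation: [-3.125, -0.309, -0.018]
contact_force: [1.2, 0.3, -0.7]
opening: 0.0539
gripper_force: 0.0
```

Emit:
{"api": "jog_arm", "payload": {"grip": [-1,-1,-1,-1,-1], "delta_pos": [[0.3,0.3,0],[0.3,0.6,0],[0.3,0.9,0],[0.3,0.9,0],[0.3,0.9,0]], "twist": [0,0,0,0,0]}}

```text
time: 28.6
tcp_pos: [0.6328, 0.0799, 0.1868]
orientation: [-3.126, -0.307, 0.002]
contact_force: [0.3, 0.2, 0.9]
opening: 0.0939
gripper_force: 0.0
```

```bash
cat >> h.py <<'E'
def row():
    s=snapshot("top");z=cloud(s)[...,2]
    m=(z>.063)&(z<.08);m[:,245:]=0;m[:150]=0;m[250:]=0;m[:,:165]=0
    for r in rect(m,s,.070,50): print(r[:5],"board",bf(r[:2]).round(1))
    return s
E
python3 - <<'E'
from h import *
s=row();brushes(s,(100,300,285,380))
plan((653.9,-117.7,180,23.7))
E
```

```text
(530.4, 284.2, 79.2, 19.8, 11.3) board [-6.5 36.9]
(538.5, 242.6, 79.7, 20.5, 11.5) board [-6.7 -5.5]
ridge
   653.3 -117.9 81.8 21.7 23.8 (np.float64(355.0), np.float64(160.0)) 213.0
back
   654.3 -117.9 110.7 43.6 24.0 (np.float64(355.0), np.float64(163.0)) 603.0
   816.0 -65.3 153.8 25.7 -88.2 (np.float64(336.0), np.float64(103.0)) 322.5
from [632.6  81.  187.1] 11.3 tilt 0.08 F [-1.1  0.9 -0.2] open 94.0
  (653.9, -117.7, 180, 23.7) delta [-0.0453, 0.4974, 0.0177] twist -0.0689 rows 1.6
  (653.9, -117.7, 180, 23.7) delta [-0.0987, 0.4897, 0.0177] twist -0.0689 rows 1.6
```

Spacing is 42.4 mm, and both brushes are square. Now the third.

Emit:
{"api": "jog_arm", "payload": {"grip": [-1,-1,-1], "delta_pos": [[-0.045,0.497,0.015],[-0.045,0.497,0.015],[-0.045,0.497,0.015]], "twist": [-0.07,-0.07,-0.07]}}

```text
time: 29.02
tcp_pos: [0.6437, -0.0191, 0.1845]
orientation: [-3.105, -0.479, 0.001]
contact_force: [0.1, 0.6, -0.3]
opening: 0.094
gripper_force: 0.0
```

Emit:
{"api": "jog_arm", "payload": {"grip": [-1,-1,-1,-1], "delta_pos": [[-0.099,0.49,0.015],[-0.099,0.49,0.015],[-0.099,0.49,0.015],[-0.099,0.49,0.015]], "twist": [-0.068,-0.068,-0.068,-0.068]}}

```text
time: 29.52
tcp_pos: [0.6545, -0.116, 0.1817]
orientation: [-3.073, -0.649, 0.0]
contact_force: [-0.4, 0.3, 0.1]
opening: 0.0938
gripper_force: 0.0
```

Run:
```python
from h import *
plan((653.6,-117.8,53,23.8))
```

```text
from [ 654.5 -116.   181.7] 23.84 tilt 0.05 F [-0.4  0.3  0.1] open 93.8
  (653.6, -117.8, 53, 23.8) delta [-0.008, 0.0065, 0.6434] twist 0.0004 rows 2.1
```

Emit:
{"api": "jog_arm", "payload": {"grip": [-1,-1,-1,0,1], "delta_pos": [[-0.006,0,0.3],[-0.006,0,0.5],[-0.006,0,0.6],[-0.006,0,0.642],[-0.006,0,0.642]], "twist": [0,0,0,0,0]}}

```text
time: 30.15
tcp_pos: [0.6542, -0.1186, 0.0544]
orientation: [3.074, 0.646, 0.002]
contact_force: [0.0, 0.4, 0.5]
opening: 0.0774
gripper_force: 0.0
```

Emit:
{"api": "jog_arm", "payload": {"grip": [1,1,1,1,1], "delta_pos": [[0,0,0],[0,0,0],[0,0,0],[0,0,0],[0,0,0]], "twist": [0,0,0,0,0]}}

```text
time: 30.78
tcp_pos: [0.6534, -0.119, 0.0535]
orientation: [3.075, 0.645, 0.0]
contact_force: [0.8, 0.1, -0.9]
opening: 0.0268
gripper_force: 0.0
```

Emit:
{"api": "jog_arm", "payload": {"grip": [1,1,1,1,1], "delta_pos": [[0,0,0],[0,0,0],[0,0,0],[0,0,0],[0,0,0]], "twist": [0,0,0,0,0]}}

```text
time: 31.4
tcp_pos: [0.6534, -0.119, 0.0534]
orientation: [-3.075, -0.645, 0.0]
contact_force: [0.0, -0.4, -0.7]
opening: 0.0195
gripper_force: 30.0
```

Emit:
{"api": "jog_arm", "payload": {"grip": [1,1,1,1], "delta_pos": [[0,0,-0.1],[0,0,-0.3],[0,0,-0.45],[0,0,-0.45]], "twist": [0,0,0,0]}}

```text
time: 31.9
tcp_pos: [0.6557, -0.1196, 0.148]
orientation: [3.071, 0.645, 0.01]
contact_force: [-0.5, 0.4, -1.8]
opening: 0.0196
gripper_force: 29.9
```

Run:
```python
from h import *
row()
a=np.radians(11.25);R=np.array([[np.cos(a),-np.sin(a)],[np.sin(a),np.cos(a)]])
x,y=(np.array([544,249.3])+R@(-17,-57)).round(1)
plan((x,y,142,11.25),(x,y,70,11.25))
```

```text
(531.0, 284.1, 78.7, 20.7, 12.1) board [-6.  36.7]
(538.5, 242.9, 79.7, 20.4, 11.3) board [-6.6 -5.2]
from [ 654.2 -119.1  145.2] 23.71 tilt 0.17 F [-0.1  0.5 -1. ] open 19.9
  (np.float64(538.4), np.float64(190.1), 142, 11.25) delta [0.0306, -0.5494, 0.0053] twist 0.0462 rows 1.8
  (np.float64(538.4), np.float64(190.1), 142, 11.25) delta [-0.0093, -0.5502, 0.0053] twist 0.0462 rows 1.8
  (np.float64(538.4), np.float64(190.1), 142, 11.25) delta [-0.0491, -0.5481, 0.0053] twist 0.0462 rows 1.8
  (np.float64(538.4), np.float64(190.1), 70, 11.25) delta [0.0, 0.0, 0.36] twist -0.0 rows 1.2
```

Emit:
{"api": "jog_arm", "payload": {"grip": [1,1,1,1], "delta_pos": [[0.01,-0.18,0],[0.02,-0.36,0],[0.03,-0.55,0],[0.03,-0.55,0]], "twist": [0.015,0.03,0.046,0.046]}}

```text
time: 32.45
tcp_pos: [0.6125, -0.0134, 0.1412]
orientation: [-3.093, -0.538, 0.006]
contact_force: [-0.9, -1.2, -1.1]
opening: 0.0202
gripper_force: 29.9
```

Emit:
{"api": "jog_arm", "payload": {"grip": [1,1,1,1], "delta_pos": [[0,-0.18,0],[0,-0.36,0],[-0.01,-0.55,0],[-0.01,-0.55,0]], "twist": [0.015,0.03,0.046,0.046]}}

```text
time: 32.95
tcp_pos: [0.5747, 0.0883, 0.1421]
orientation: [-3.112, -0.426, 0.004]
contact_force: [-0.6, -0.5, -1.8]
opening: 0.0197
gripper_force: 29.9
```

Emit:
{"api": "jog_arm", "payload": {"grip": [1,1,1,1,1], "delta_pos": [[-0.016,-0.18,0],[-0.03,-0.36,0],[-0.05,-0.548,0],[-0.05,-0.548,0],[-0.05,-0.548,0]], "twist": [0.015,0.03,0.046,0.046,0.046]}}

```text
time: 33.58
tcp_pos: [0.5377, 0.189, 0.143]
orientation: [3.126, 0.308, -0.001]
contact_force: [-0.5, -0.6, -1.0]
opening: 0.0199
gripper_force: 29.9
```

Run:
```python
from h import *
plan((538.4,190.1,69,11.3))
```

```text
from [537.7 189.  143. ] 11.26 tilt 0.04 F [-0.5 -0.6 -1. ] open 19.9
  (538.4, 190.1, 69, 11.3) delta [0.0043, -0.0047, 0.3702] twist -0.0005 rows 1.2
```

Emit:
{"api": "jog_arm", "payload": {"grip": [1,1,1,1,1], "delta_pos": [[0.004,-0.004,0.15],[0.004,-0.004,0.3],[0.004,-0.004,0.37],[0.004,-0.004,0.38],[0.004,-0.004,0.381]], "twist": [0,0,0,0,0]}}

```text
time: 34.2
tcp_pos: [0.5388, 0.1909, 0.0683]
orientation: [-3.126, -0.308, -0.003]
contact_force: [-0.2, -0.5, -0.9]
opening: 0.0195
gripper_force: 29.9
```

Emit:
{"api": "jog_arm", "payload": {"grip": [1,1,1,1,1], "delta_pos": [[0.02,0,0],[0.04,0,0],[0.055,0,0.003],[0.065,0,0.003],[0.07,0,0.003]], "twist": [0,0,0,0,0]}}

```text
time: 34.83
tcp_pos: [0.5479, 0.1934, 0.0656]
orientation: [3.125, 0.31, -0.017]
contact_force: [-14.2, -3.2, 6.4]
opening: 0.0194
gripper_force: 30.0
```

Run:
```python
from h import *
plan();print("TCP in board",bf(pose()[0]*1000).round(1))
```

```text
from [547.9 193.4  65.6] 11.33 tilt 0.61 F [-14.2  -3.2   6.4] open 19.4
TCP in board [ -7.1 -55.6]
```

Contact with the end fence. Next, slide toward the neighbour (contact expected at about y -45.5).

Emit:
{"api": "jog_arm", "payload": {"grip": [1,1,1,1,1], "delta_pos": [[-0.008,-0.01,-0.008],[-0.008,-0.02,-0.008],[-0.008,-0.03,-0.008],[-0.008,-0.04,-0.008],[-0.008,-0.05,-0.008]], "twist": [0,0,0,0,0]}}

```text
time: 35.45
tcp_pos: [0.546, 0.2025, 0.067]
orientation: [3.124, 0.309, -0.009]
contact_force: [-4.4, -3.9, -2.3]
opening: 0.0199
gripper_force: 30.0
```

Emit:
{"api": "jog_arm", "payload": {"grip": [1,1,1,1,1], "delta_pos": [[0,-0.01,0],[0,-0.018,0],[0.004,-0.022,0.005],[0.008,-0.022,0.01],[0.008,-0.022,0.012]], "twist": [0,0,0,0,0]}}

```text
time: 36.08
tcp_pos: [0.546, 0.2036, 0.0666]
orientation: [3.117, 0.311, -0.017]
contact_force: [-16.7, -19.1, 17.9]
opening: 0.02
gripper_force: 30.0
```

Run:
```python
from h import *
plan();print("TCP in board",bf(pose()[0]*1000).round(1))
```

```text
from [546.  203.6  66.6] 11.4 tilt 0.83 F [-16.7 -19.1  17.9] open 20.0
TCP in board [ -6.9 -45.3]
```

Emit:
{"api": "jog_arm", "payload": {"grip": [1,1,0.36,0.36,0.36], "delta_pos": [[-0.005,0.008,-0.005],[-0.01,0.014,-0.008],[-0.012,0.016,-0.01],[-0.012,0.016,-0.01],[-0.012,0.016,-0.01]], "twist": [0,0,0,0,0]}}

```text
time: 36.7
tcp_pos: [0.5477, 0.2047, 0.0684]
orientation: [-3.126, -0.309, -0.003]
contact_force: [-0.2, -0.5, 0.3]
opening: 0.0297
gripper_force: 0.0
```

Emit:
{"api": "jog_arm", "payload": {"grip": [0.36,0.36,0.2,-1,-1], "delta_pos": [[0,0,0],[0,0,-0.12],[0,0,-0.3],[0,0,-0.6],[0,0,-0.6]], "twist": [0,0,0,0,0]}}

```text
time: 37.33
tcp_pos: [0.5506, 0.2051, 0.1941]
orientation: [-3.125, -0.309, -0.018]
contact_force: [-0.0, 0.1, -0.1]
opening: 0.0541
gripper_force: 0.0
```

Emit:
{"api": "jog_arm", "payload": {"grip": [-1,-1,-1,-1,-1], "delta_pos": [[0,0.3,0],[0,0.6,0],[0,0.95,0],[0,0.95,0],[0,0.95,0]], "twist": [0,0,0,0,0]}}

```text
time: 37.95
tcp_pos: [0.5837, 0.0182, 0.1869]
orientation: [-3.126, -0.308, 0.002]
contact_force: [1.4, -0.4, -0.3]
opening: 0.0941
gripper_force: 0.0
```

Run:
```python
from h import *
s=row();np.savez("top3.npz",**s)
z=cloud(s)[...,2]
m=(z>.1)&(z<.118);m[:,:400]=0;m[:190]=0;m[275:]=0;m[:,490:]=0;show("knob",rect(m,s,.109,50))
m=(z>.069)&(z<.09);m[:,:390]=0;m[:180]=0;m[275:]=0;m[:,500:]=0;show("roof",rect(m,s,.079,500))
cv2.imwrite("pics/top3.png",s["pixels"][:,:,::-1])
plan((479.8,-347.5,187,11.05),(479.8,-347.5,98,11.05))
```

```text
(530.0, 283.8, 80.9, 20.5, 11.4) board [-7.  36.6]
(538.4, 243.1, 78.8, 20.0, 11.6) board [-6.7 -5. ]
(547.0, 201.8, 79.4, 19.7, 11.3) board [ -6.3 -47.2]
knob
   481.0 -345.4 49.8 23.4 11.8 (np.float64(449.0), np.float64(225.0)) 155.5
roof
   481.3 -345.4 167.1 148.4 -78.8 (np.float64(446.0), np.float64(227.0)) 3703.5
from [583.7  19.  187.1] 11.32 tilt 0.08 F [-0.3  0.5 -0.1] open 93.7
  (479.8, -347.5, 187, 11.05) delta [-0.2897, 0.5649, 0.0001] twist 0.001 rows 2.0
  (479.8, -347.5, 187, 11.05) delta [-0.2888, 0.5654, 0.0001] twist 0.001 rows 2.0
  (479.8, -347.5, 187, 11.05) delta [-0.2879, 0.5658, 0.0001] twist 0.001 rows 2.0
  (479.8, -347.5, 98, 11.05) delta [0.0, 0.0, 0.445] twist -0.0 rows 1.4
```

View pics/top3.png

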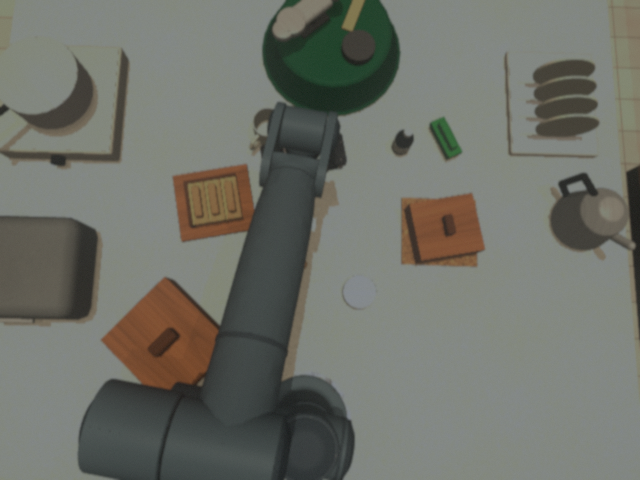

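The three brushes sit flush in a row at (215,200), and the cover on the mat is at (446,227) with its knob at (449,225). Both bystanders are standing. I'm going back for the cover.

Emit:
{"api": "jog_arm", "payload": {"grip": [-1,-1,-1,-1], "delta_pos": [[-0.425,0.85,0],[-0.425,0.85,0],[-0.425,0.85,0],[-0.425,0.85,0]], "twist": [0,0,0,0]}}

```text
time: 38.5
tcp_pos: [0.5335, -0.1667, 0.1877]
orientation: [-3.127, -0.305, 0.0]
contact_force: [0.8, 0.4, -0.8]
opening: 0.094
gripper_force: 0.0
```

Emit:
{"api": "jog_arm", "payload": {"grip": [-1,-1,-1,-1,-1], "delta_pos": [[-0.435,0.84,0],[-0.435,0.84,0],[-0.435,0.84,0],[-0.435,0.84,0],[-0.435,0.84,0]], "twist": [0,0,0,0,0]}}

```text
time: 39.12
tcp_pos: [0.4826, -0.3449, 0.1874]
orientation: [-3.125, -0.312, 0.0]
contact_force: [-0.1, 0.1, 0.1]
opening: 0.0941
gripper_force: 0.0
```

Run:
```python
from h import *
row();plan((481,-346.5,98,11.2))
```

```text
(530.2, 284.1, 80.4, 20.5, 11.9) board [-6.7 36.8]
(538.2, 243.1, 80.1, 20.0, 11.1) board [-6.9 -4.9]
(546.8, 201.7, 79.0, 20.3, 12.0) board [ -6.5 -47.2]
from [ 482.7 -344.7  187.5] 11.45 tilt 0.06 F [-0.1 -0.5  0.7] open 94.0
  (481, -346.5, 98, 11.2) delta [-0.0103, 0.0073, 0.4476] twist 0.0028 rows 1.4
```

Emit:
{"api": "jog_arm", "payload": {"grip": [-1,-1,-1,0,1], "delta_pos": [[-0.008,0.005,0.25],[-0.008,0.005,0.4],[-0.008,0.005,0.44],[-0.008,0.005,0.447],[-0.008,0.005,0.447]], "twist": [0.003,0.003,0.003,0.003,0.003]}}

```text
time: 39.8
tcp_pos: [0.4814, -0.3487, 0.1001]
orientation: [3.125, 0.303, 0.003]
contact_force: [0.7, 0.2, 0.1]
opening: 0.0775
gripper_force: 0.0
```

Emit:
{"api": "jog_arm", "payload": {"grip": [1,1,1,1,1], "delta_pos": [[0,0,0],[0,0,0],[0,0,0],[0,0,0],[0,0,0]], "twist": [0,0,0,0,0]}}

```text
time: 40.42
tcp_pos: [0.4803, -0.3484, 0.0984]
orientation: [-3.127, -0.301, 0.0]
contact_force: [-0.8, 0.6, 0.0]
opening: 0.0272
gripper_force: 0.0
```

Emit:
{"api": "jog_arm", "payload": {"grip": [1,1,1,1,1], "delta_pos": [[0,0,0],[0,0,0],[0,0,0],[0,0,0],[0,0,0]], "twist": [0,0,0,0,0]}}

```text
time: 41.05
tcp_pos: [0.4802, -0.3482, 0.0984]
orientation: [-3.127, -0.302, 0.0]
contact_force: [-1.3, 1.6, 1.8]
opening: 0.0219
gripper_force: 30.0
```

Emit:
{"api": "jog_arm", "payload": {"grip": [1,1,1,1,1], "delta_pos": [[0,0,-0.1],[0,0,-0.3],[0,0,-0.5],[0,0,-0.65],[0,0,-0.65]], "twist": [0,0,0,0,0]}}

```text
time: 41.68
tcp_pos: [0.4816, -0.3498, 0.2324]
orientation: [3.121, 0.301, 0.007]
contact_force: [-0.3, -0.0, -2.9]
opening: 0.0219
gripper_force: 30.0
```

Run:
```python
from h import *
row()
plan((542.2,250.4,220,11.3))
```

```text
(530.7, 283.7, 79.7, 20.7, 11.1) board [-6.3 36.3]
(538.7, 243.1, 79.3, 20.2, 11.6) board [-6.4 -5. ]
(547.0, 201.8, 79.4, 20.3, 12.0) board [ -6.3 -47.2]
from [ 480.6 -348.9  229.6] 11.01 tilt 0.15 F [-0.1  0.1 -3.5] open 21.7
  (542.2, 250.4, 220, 11.3) delta [0.1749, -0.5764, 0.0096] twist -0.0006 rows 1.9
  (542.2, 250.4, 220, 11.3) delta [0.1755, -0.5763, 0.0096] twist -0.0006 rows 1.9
  (542.2, 250.4, 220, 11.3) delta [0.1761, -0.5761, 0.0096] twist -0.0006 rows 1.9
  (542.2, 250.4, 220, 11.3) delta [0.1767, -0.5759, 0.0096] twist -0.0006 rows 1.9
  (542.2, 250.4, 220, 11.3) delta [0.1772, -0.5757, 0.0096] twist -0.0006 rows 1.9
```

Emit:
{"api": "jog_arm", "payload": {"grip": [1,1,1,1,1], "delta_pos": [[0.06,-0.19,0],[0.12,-0.38,0],[0.18,-0.57,0],[0.24,-0.76,0],[0.291,-0.96,0]], "twist": [0,0,0,0,0]}}

```text
time: 42.35
tcp_pos: [0.4997, -0.1471, 0.2261]
orientation: [-3.125, -0.301, 0.005]
contact_force: [0.1, -1.3, -3.1]
opening: 0.022
gripper_force: 30.0
```

Emit:
{"api": "jog_arm", "payload": {"grip": [1,1,1,1,1], "delta_pos": [[0.06,-0.19,0],[0.12,-0.38,0],[0.18,-0.57,0],[0.24,-0.76,0],[0.291,-0.96,0]], "twist": [0,0,0,0,0]}}

```text
time: 42.98
tcp_pos: [0.52, 0.0521, 0.2261]
orientation: [-3.126, -0.301, 0.006]
contact_force: [0.5, 0.6, -3.9]
opening: 0.0218
gripper_force: 30.0
```

Emit:
{"api": "jog_arm", "payload": {"grip": [1,1,1,1,1], "delta_pos": [[0.06,-0.19,0],[0.12,-0.38,0],[0.2,-0.7,0],[0.291,-0.95,0],[0.291,-0.95,0]], "twist": [0,0,0,0,0]}}

```text
time: 43.6
tcp_pos: [0.5405, 0.2513, 0.2258]
orientation: [3.126, 0.309, -0.006]
contact_force: [-0.4, -0.5, -3.1]
opening: 0.0221
gripper_force: 30.0
```

Run:
```python
from h import *
plan((541.0,250.4,150,11.3))
```

```text
from [540.5 251.3 225.8] 11.29 tilt 0.23 F [-0.4 -0.5 -3.1] open 22.1
  (541.0, 250.4, 150, 11.3) delta [0.0015, 0.0049, 0.3789] twist -0.0001 rows 1.2
```

Emit:
{"api": "jog_arm", "payload": {"grip": [1,1,1,1,1], "delta_pos": [[0,0,0.1],[0,0,0.2],[0,0,0.25],[0,0,0.25],[0,0,0.25]], "twist": [0,0,0,0,0]}}

```text
time: 44.22
tcp_pos: [0.5425, 0.2482, 0.1791]
orientation: [-3.127, -0.301, -0.002]
contact_force: [0.8, -1.5, -3.1]
opening: 0.022
gripper_force: 30.0
```

Run:
```python
from h import *
plan((541.0,250.4,108,11.3))
s=snapshot("side");cv2.imwrite("pics/side2.png",cv2.resize(s["pixels"][150:370,100:360,::-1],None,fx=2.6,fy=2.6))
```

```text
from [542.5 248.2 179.1] 10.99 tilt 0.07 F [ 0.8 -1.5 -3.1] open 22.0
  (541.0, 250.4, 108, 11.3) delta [-0.0054, -0.0123, 0.3557] twist -0.0034 rows 1.1
```

View pics/side2.png

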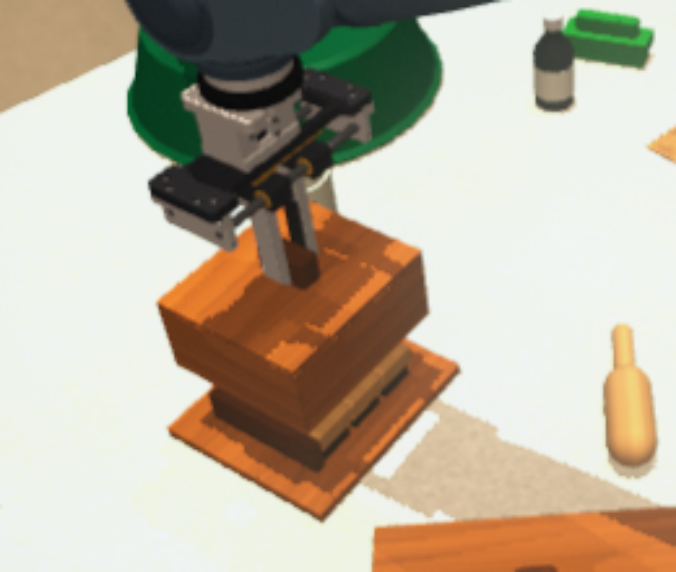

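The side crop shows the cover square above the row, with its front corner near (300,430), and the brushes in line below it. I'm lowering it.

Emit:
{"api": "jog_arm", "payload": {"grip": [1,1,1,1,1], "delta_pos": [[-0.005,-0.012,0.04],[-0.005,-0.012,0.1],[-0.005,-0.012,0.16],[-0.005,-0.012,0.22],[-0.005,-0.012,0.25]], "twist": [-0.003,-0.003,-0.003,-0.003,-0.003]}}

```text
time: 44.9
tcp_pos: [0.5399, 0.2504, 0.127]
orientation: [3.126, 0.309, -0.003]
contact_force: [-0.8, -0.1, -4.1]
opening: 0.0217
gripper_force: 30.0
```

Emit:
{"api": "jog_arm", "payload": {"grip": [1,1,1,1,1], "delta_pos": [[0,0,0.03],[0,0,0.06],[0,0,0.08],[0,0,0.09],[0,0,0.095]], "twist": [0,0,0,0,0]}}

```text
time: 45.52
tcp_pos: [0.5406, 0.2506, 0.1095]
orientation: [-3.126, -0.309, -0.0]
contact_force: [-0.9, 0.3, -3.3]
opening: 0.0219
gripper_force: 30.0
```

Emit:
{"api": "jog_arm", "payload": {"grip": [1,1,1,1,1], "delta_pos": [[0,0,0.005],[0,0,0.01],[0,0,0.014],[0,0,0.016],[0,0,0.016]], "twist": [0,0,0,0,0]}}

```text
time: 46.15
tcp_pos: [0.5408, 0.2507, 0.1074]
orientation: [3.126, 0.309, 0.0]
contact_force: [-3.5, 0.0, 5.1]
opening: 0.022
gripper_force: 30.0
```

Emit:
{"api": "jog_arm", "payload": {"grip": [0.2,0.2,0.2,-0.2,-0.6], "delta_pos": [[0,0,-0.003],[0,0,-0.003],[0,0,-0.003],[0,0,-0.003],[0,0,-0.003]], "twist": [0,0,0,0,0]}}

```text
time: 46.78
tcp_pos: [0.5405, 0.2506, 0.1068]
orientation: [-3.126, -0.309, 0.0]
contact_force: [-0.5, 0.3, -0.7]
opening: 0.0542
gripper_force: 0.0
```

Emit:
{"api": "jog_arm", "payload": {"grip": [-1,-1,-1,-1,-1], "delta_pos": [[0,0,-0.15],[0,0,-0.4],[0,0,-0.5],[0,0,-0.5],[0,0,-0.5]], "twist": [0,0,0,0,0]}}

```text
time: 47.4
tcp_pos: [0.5394, 0.2503, 0.2045]
orientation: [3.126, 0.309, -0.006]
contact_force: [-0.3, 0.1, -0.2]
opening: 0.094
gripper_force: 0.0
```

Emit:
{"api": "jog_arm", "payload": {"grip": [-1,-1,-1,-1,-1], "delta_pos": [[0,0.3,0],[0,0.6,0],[0,0.95,0],[0,0.95,0],[0,0.95,0]], "twist": [0,0,0,0,0]}}

```text
time: 48.02
tcp_pos: [0.5769, 0.0643, 0.2051]
orientation: [-3.126, -0.307, 0.004]
contact_force: [0.1, -0.0, -0.1]
opening: 0.0941
gripper_force: 0.0
```

Run:
```python
from h import *
s=snapshot("top");W=cloud(s);z=W[...,2]
m=(abs(z-.088)<.009);m[:,250:]=0;m[:150]=0;m[250:]=0;m[:,:165]=0
for r in rect(m,s,.088,500): print(r,bf(r[:2]).round(1))
print("roof z median",np.nanmedian(z[m]), "before",(lambda t:np.nanmedian(cloud(t)[...,2][170:225,185:240]))(dict(np.load("top0.npz"))), np.nanmedian(z[170:225,185:240]))
q=W[m];q=q[abs(q[:,2]-np.median(q[:,2]))<.004];A=np.linalg.lstsq(np.c_[q[:,:2],np.ones(len(q))],q[:,2],rcond=None)[0];print("slope",A[:2])
b=snapshot("side");cv2.imwrite("pics/side3.png",b["pixels"][:,:,::-1]);plan()
```

```text
(541.3, 251.3, 161.1, 149.5, -78.4, (np.float64(206.0), np.float64(195.0)), 3370.0) [-2.3  2.5]
roof z median 0.08673434050080397 before 0.08687363080677524 0.08732679846494462
slope [-0.00034693  0.00010066]
from [577.   65.5 205.8] 11.37 tilt 0.11 F [-0.3  0.  -0.8] open 93.8
```

View pics/side3.png

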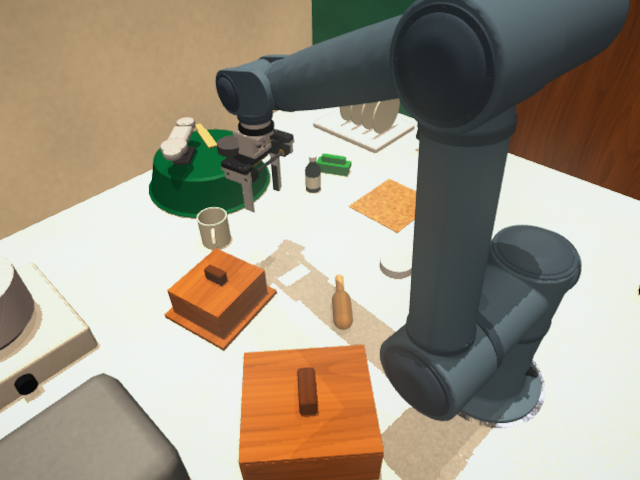

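The cover is fully seated at (218,293): the roof height matches the start and it's level and centred. The bottle at (313,175) and the mug at (213,228) are upright, and the gripper touches nothing.

```bash
python3 -c "
from station import *
print(close_job())"
```

```text
the job is handed in; nothing more can be done
None
```

I handed the job in: the three brushes are flush in the fence corner, the cover is seated over them within about 3 mm of centre, and the bottle and mug are upright; no verdict came back.

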